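# Charge and close a grinding jar

## Robot

A 6-joint arm with a two-finger parallel gripper is mounted at the origin on a cart in front of the work surface, level with it; the furniture and walls round the work are solid. World frame = base frame: x ahead of the robot, y to its left, z up, the work surface at z = 0. Lengths are in m, angles in rad, forces in N, time in s.
With the tool pointing down it reaches from about 0.375 to 0.9 m from the base axis. Payload 3.1 kg.
Tool frame: the origin (TCP) lies where the fingers leave the gripper's body, on its centre line; the fingertips stand 73 mm ahead of it and the grasp point (between the pads) lies 54 mm ahead of it; z points along the fingers, y is the line along which they close (so a half turn about z gives the same grasp; the last joint's range is limited). The gripper opens to 85 mm and grips with 20 to 120 N. Pads are 22 mm wide; open, the fingers measure 114 mm over their backs; the gripper's body (76 mm by 85 mm) begins 54 mm behind the grasp point. The pads swing forward as they close: fully open they stand 13 mm farther back than shut.
Start: joints at [1.012, 0.527, 1.433, -0, 1.181, -0.178], TCP at [0.232, 0.58, 0.304] pointing down, gripper open.
Joint ranges: [-3.08, 3.08], [-0.75, 2.2], [0.22, 2.44], [-1.43, 4.57], [0, 2.65], [-2.85, 2.85]. Speed limits (rad/s): [2.79, 2.79, 3.14, 3.14, 3.14, 3.14].

## Interface

Orientations are given as a unit quaternion [x, y, z, w].
In Python, from station import manip gives the robot as it stands.
- The arm moves only by the shell command python3 -m crank 'ROWS' [FORCE]. ROWS is JSON, a list of rows, each an object with "dp": the shift along the tool's x, y, z normalised to -1 to 1, where 1 is 50 cm, a list of three; "delta_rot": the turn, a rotation vector about the tool's x, y, z normalised to -1 to 1, where 1 is 2 pi rad, a list of three; "fingers": the opening, from -1 (shut) to 1 (fully open). A call has 1 to 12 rows; each row shifts and turns the commanded pose from where the row before left it, along the tool's axes as they then stand; what a row does not reach is not made up. A row lasts 1/12 s, in which the tool goes at most 41.7 mm and 7.16 degrees, less where a joint would pass 70% of its speed; a pose out of reach is approached as far as the arm can. A call with a number of a shift or a turn outside -1 to 1 is refused whole. A call with a gripper value outside its range is refused whole. The fingers move at their own pace and stop on an object; FORCE is the grip in N (left out, the last holds). Time passes only in rows, so rows that do not move let the fingers close. It gives the time, the measured TCP pose, the force, the opening and the grip force at its end, in the units of the state.
- manip.sense(): the state, without advancing time (a new reading comes with each control period).
- manip.snapshot(name): name is "scene" or "top" or "wrist"; returns (picture, depth): 480x640x3 uint8, red, green, blue; 480x640 float32, m along the optical axis (not along the pixel's ray), 0 where there is no reading.
- manip.camera_model(name): a dict with "fx", "fy", "cx", "cy" (pixels), "origin" and "attitude" of the camera in the world. Camera axes: x right, y up, looking along -z (the intrinsics and any distortion apply to the point x, -y, -z); pixel columns grow to the right and rows downward; lengths in m; the calibration is good to about 2 mm. A picture is of the moment at which its call begins: read the wrist's pose just before it. camera_model takes no time and is no camera call; for the wrist camera it gives the pose at the moment of the call.
- manip.sign_off(): hands the job in; it is judged then, once.
The state is a dict: "t": time; "q": joint angles; "qd": joint speeds; "tau": joint torques, N m; "tcp_pos": TCP position; "tool_rot": TCP orientation; "force": force on the tool from outside, world axes, zero at the start; "ft_torque": the same for the moment, N m; "finger_gap": opening from 0.0 (shut) to 1.0 (fully open); "gripper_force": force on a finger pad.
Only numpy, scipy, OpenCV 4.12 (cv2) and the standard library are available. Lean on these libraries where they do the work, as an engineer would, in place of code of your own. Each camera call takes 0.05 s, during which the arm holds its last target. There are 200 camera calls.

## Task

Get this grinding jar ready for the mill: tip the four steel balls from the scoop into the open jar, stand the empty scoop back on the bench, then put the knurled lid on the jar and turn it until the keyways hidden inside drop over the jar's pins. Push the lid fully home against the springy seal and finish holding it pushed down there, without letting go; leave the other things on the bench where they are.

Things in the scene. Friction and masses are not known exactly. Their poses are not given: they have to be found in the camera images.
- jar_mouth (a point): Centre of the open mouth (rim plane) of the steel grinding jar, clamped upright in a grey stand fixed to the bench; z up. Rim 108 mm above the bench; bore 47 mm wide, 88 mm deep; neck 56 mm across, its rim tapered to 51 mm over the top 6 mm. Jar body below the neck 70 mm across.
- jar_pin (a point): Outer part of one of three round pins on the jar's neck, 30 mm from the jar's axis along +x of jar_mouth, 22 mm below the rim; the others are at +120 and -120 deg. Each is 8 mm thick and sticks out 4 mm from the neck.
- jar: The jar's fixed stand; origin on the bench, on the jar's axis. Foot plate 130 mm (x) by 104 mm (y), 12 mm high; clamp cheeks up to 48 mm above the bench; clamp screw to 72 mm from the axis at -y.
- seal (a joint): Rubber seal ring round the foot of the jar's neck: 0 = free, grows as the lid presses it down (m). Sprung: about 6 N at first touch, 12 N at 0.005, where the lid is fully home. Unpressed it lifts the lid again.
- lid_grip (a point): Centre of the knurled grip of the loose steel lid, 54 mm across, 34 mm high; z up; lid about 250 g. Height above jar_mouth: 35 mm while the lid's inner ring rests on the pins, 26 mm when the keyways have dropped over the pins and the lid floats on the seal, 21 mm fully home (lid's ceiling on the jar's rim).
- lid_rim (a point): Centre of the lid's open underside, 53 mm below lid_grip; skirt 72 mm across, 36 mm high. Hidden in its lowest 14 mm: a ring of 59 mm bore with three keyways 13 mm wide, 120 deg apart, for the pins. The ring does not turn in the lid, but its angle to this point's axes is unknown and differs every run: find it by turning, 120 deg at most. Over the pins the lid can turn some 5 deg.
- scoop_grip (a point): Centre of the upright grip of the steel ball scoop: 12 mm thick (along y), 28 mm long (x), 42 mm high, z up; 48 mm above the flat underside, on which the scoop stands. +x points to the pouring lip. Scoop 28 mm wide, 160 g empty. Its grip end reaches 14 mm behind this point.
- scoop_lip (a point): Middle of the scoop's pouring edge, 107 mm along +x from scoop_grip, 39 mm below it, 9 mm above the underside; axes as scoop_grip. The channel (22 mm wide inside, walls 18 mm high, floor 3 mm thick) rises at 18 deg over its last 17 mm and so keeps the balls in while level; tipped lip-down by 35 to 50 deg all balls roll out.
- ball1_center (a point): Centre of a loose steel grinding ball, 15 mm across, 14 g, in the scoop.
- ball2_center (a point): Centre of the second such ball.
- ball3_center (a point): Centre of the third such ball.
- ball4_center (a point): Centre of the fourth such ball.
- timer: White bench timer, 60 x 64 x 19 mm, loose, a bystander; origin at the centre of its underside.
- label_tape: Roll of yellow label tape, 68 mm across, 19 mm high, loose, lying flat, a bystander; origin at the centre of its underside.
- bottle_b: White screw-cap bottle, 66 mm across, 102 mm high, loose, a bystander; origin at the centre of its underside.
Things that resemble listed ones, but are neither listed nor needed, are in the scene too. Leave any yellow look-alike of the part that bears lid_grip alone.

How it is judged:
On the way, in this order (a step that is already met when the one before it is completed fails the run):
1. all four balls are in the jar (horizontal distance between each of ball1_center, ball2_center, ball3_center, ball4_center and jar_mouth below 0.024 m and z of each of ball1_center, ball2_center, ball3_center, ball4_center in the frame of jar_mouth below -0.008 m), for 0.2 s.
2. the empty scoop stands upright on the bench, let go (height (world z) of scoop_grip below 0.052 m and angle between scoop_grip's own z axis and vertical below 0.1 rad and contact force between the fingers and scoop below 0.1 N), for 0.2 s.
3. the lid's keyways have dropped over the jar's pins (horizontal distance between lid_grip and jar_mouth below 0.005 m and angle between lid_grip's own z axis and vertical below 0.08 rad and z of lid_grip in the frame of jar_mouth below 0.0295 m), for 0.1 s.
At the end, for the whole second after the job is handed in: All four balls are inside the jar; the scoop stands upright on the bench, let go; the lid is on the jar's axis (within 5 mm, tilt under 0.08 rad), within 2 mm of fully home, pressed on jar and seal with over 5 N by the fingers, which still touch it, through the last second (all of step 1 and all of step 2 and horizontal distance between lid_grip and jar_mouth below 0.005 m and angle between lid_grip's own z axis and vertical below 0.08 rad and z of lid_grip in the frame of jar_mouth below 0.023 m and contact force between lid and jar above 5 N and contact force between the fingers and lid above 1 N); the arm keeps its last pose, push and grip.
It fails at once if the timer, the tape roll or the bottle is shoved by more than 3 cm (distance of any of timer, label_tape, bottle_b from where it was at the start of the episode above 0.03 m).
It also fails if it takes over 72 s, if anything falls off the work surface, if the arm or the gripper's body presses on something with over 40 N, if the wrist force passes 120 N, or if a joint passes its speed limit or range.

## Working session

There is one attempt and no reset: what is moved stays moved. The work goes in short steps, Python scripts to look and compute and a shell command to move; the robot and the scene stay as the last step left them, time stands still between calls to the robot, and variables do not carry over. Pictures are saved under pics/ and viewed, at most 10 in all, crops included, and the job is handed in when it is done.

```bash
ls; mkdir -p pics
cat > h.py <<'E'
import numpy as np, cv2
from scipy.spatial.transform import Rotation as R
from station import manip
def snap(name, f):
    s=manip.sense(); c=manip.camera_model(name); p,d=manip.snapshot(name)
    cv2.imwrite(f'pics/{f}.png',p[:,:,::-1]); np.savez(f'pics/{f}.npz',d=d,p=p,**{k:np.array(v) for k,v in c.items() if v is not None})
    return p,d,c
def cam(f):
    z=np.load(f'pics/{f}.npz'); return z
def Rm(a):
    a=np.array(a,float); return a if a.shape==(3,3) else R.from_quat(a).as_matrix()
def cloud(f):
    z=cam(f); d=z['d']; v,u=np.mgrid[:480,:640]
    P=np.stack([(u-z['cx'])/z['fx']*d,-(v-z['cy'])/z['fy']*d,-d],-1)
    W=P@Rm(z['attitude']).T+z['origin']; W[d==0]=np.nan; return W
def ray(f,u,v,zp):
    z=cam(f); r=Rm(z['attitude'])@np.array([(u-z['cx'])/z['fx'],-(v-z['cy'])/z['fy'],-1.])
    o=z['origin']; return o+r*(zp-o[2])/r[2]
E
python3 - <<'E'
from h import *
for n in ('scene','top'):
    p,d,c=snap(n,n+'0'); print(n,c)
print(manip.sense())
E
```

```text
pics
scene {'fx': 571.9150165562423, 'fy': 571.9150165562423, 'cx': 321.0527912897374, 'cy': 234.6371367524558, 'origin': array([-0.01926495, -0.738208  ,  0.75182974]), 'attitude': array([ 0.44117554, -0.15222697, -0.29303689,  0.83445819])}
top {'fx': 446.7000262483666, 'fy': 446.7000262483666, 'cx': 320.6348435577236, 'cy': 238.35822773198248, 'origin': array([0.39966073, 0.05094203, 1.2571062 ]), 'attitude': array([ 0.043351  , -0.06385296, -0.70151781,  0.70846048])}
{'t': 0.1, 'q': array([ 1.01251265e+00,  5.28350668e-01,  1.43378138e+00, -1.21891881e-05,
        1.18140293e+00, -1.78493036e-01]), 'qd': array([ 0.00188275, -0.00236768, -0.00319376, -0.00050264, -0.0004317 ,
       -0.00073762]), 'tau': array([-1.03811535e-04, -4.43305743e+01, -1.78585821e+01, -2.19526110e-04,
        3.90908303e-03,  2.30827922e-06]), 'tcp_pos': array([0.23140126, 0.5800376 , 0.30304289]), 'tool_rot': array([ 1.88753733e-01,  9.82023974e-01, -9.08034273e-04, -3.44469088e-04]), 'force': array([0.47560628, 0.17035486, 0.00194246]), 'ft_torque': array([0.0039925 , 0.02484997, 0.00410769]), 'gripper_force': 0.0, 'finger_gap': 1.0052569597146122}
```

View pics/scene0.png

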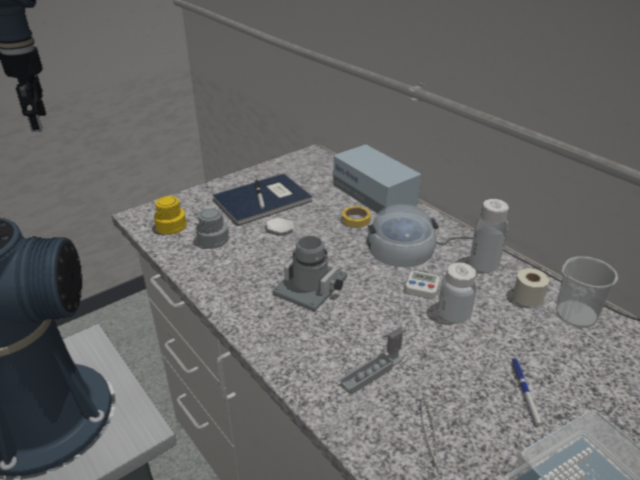

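View pics/top0.png

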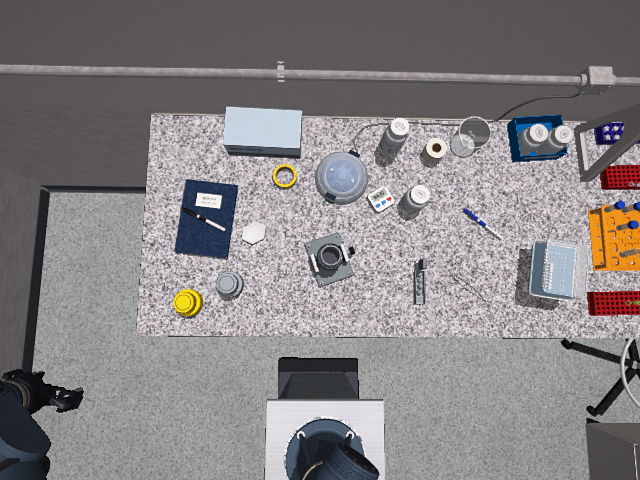

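The scene view shows the jar at about (309,265), the scoop at (372,370) with its grip at (394,343), the grey lid at (211,228) and the yellow look-alike at (170,215). In the top view they are the jar (329,257), the scoop (419,282) with its grip end at (421,264), the grey lid (229,284) and the yellow one (187,303). The steel-grey part at (229,284) fits lid_grip. I'll confirm it in an enlarged crop.

Run:
```python
from h import *
a=cv2.imread('pics/top0.png'); s=cv2.imread('pics/scene0.png')
f=lambda im,u,v,w,h,k:cv2.resize(im[v:v+h,u:u+w],None,fx=k,fy=k,interpolation=cv2.INTER_CUBIC)
c1=f(a,165,260,100,75,4);c2=f(a,300,225,100,75,4);c3=f(a,385,245,100,75,4);c4=f(s,320,320,100,75,4)
cv2.imwrite('pics/crop.png',np.vstack([np.hstack([c1,c2]),np.hstack([c3,c4])]))
W=cloud('top0')
def top(u0,v0,u1,v1,zl,zh):
    w=W[v0:v1,u0:u1].reshape(-1,3); m=(w[:,2]>zl)&(w[:,2]<zh); w=w[m]
    print(len(w), w.min(0).round(4),w.max(0).round(4),w.mean(0).round(4))
    return w
print('lid grip');top(205,265,250,305,.062,.09)
print('lid skirt');top(205,265,250,305,.025,.042)
print('jar rim');top(305,235,355,285,.1,.12)
print('scoop grip');top(400,245,440,310,.055,.09)
w=top(400,245,440,310,.008,.09)
xy=w[:,:2]; m=xy.mean(0); U=np.linalg.svd(xy-m)[2] if len(xy)<2000 else None; print(U)
print('bench',W[320,420],W[310,240])
```

```text
lid grip
336 [0.4334 0.2377 0.0624] [0.4861 0.2927 0.0758] [0.459  0.2642 0.0698]
lid skirt
203 [0.4237 0.229  0.0251] [0.4943 0.2992 0.041 ] [0.4566 0.2559 0.0349]
jar rim
110 [ 0.5061 -0.0328  0.1002] [0.5592 0.0195 0.1134] [ 0.5315 -0.0064  0.1062]
scoop grip
56 [ 0.5044 -0.2688  0.0552] [ 0.532  -0.2554  0.0722] [ 0.5175 -0.2617  0.066 ]
323 [ 0.4119 -0.2756  0.008 ] [ 0.5745 -0.2268  0.0722] [ 0.4777 -0.2606  0.0263]
[[-0.99981529 -0.01921942]
 [-0.01921942  0.99981529]]
bench [ 0.3651323  -0.26437293 -0.00205992] [ 0.38902642  0.2368081  -0.0010118 ]
```

View pics/crop.png

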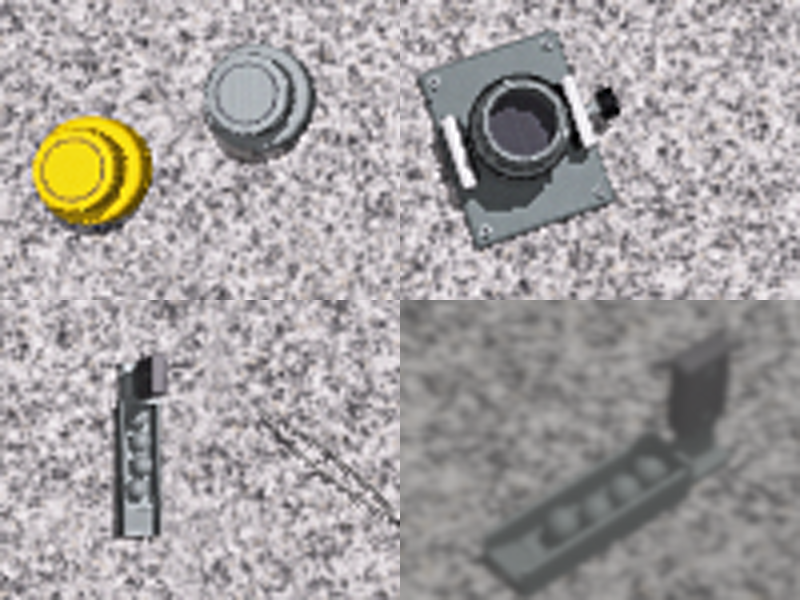

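The crop shows a plain grey lid (top view (229,284)), the yellow look-alike beside it, the open jar with its clamp screw to the right, and the scoop. The scoop's grip is at the far end (+x) and its lip points toward the robot, with four balls in the channel. I'll move above the scoop.

```bash
python3 -m crank '[{"dp":[-0.04,0,0],"delta_rot":[0,0,-0.0151],"fingers":1},{"dp":[-0.04,0,0],"delta_rot":[0,0,-0.0151],"fingers":1},{"dp":[-0.04,0,0],"delta_rot":[0,0,-0.0151],"fingers":1},{"dp":[-0.04,0,0],"delta_rot":[0,0,-0.0151],"fingers":1},{"dp":[-0.021,-0.08,0],"delta_rot":[0,0,0],"fingers":1},{"dp":[-0.021,-0.08,0],"delta_rot":[0,0,0],"fingers":1},{"dp":[-0.021,-0.08,0],"delta_rot":[0,0,0],"fingers":1},{"dp":[-0.021,-0.08,0],"delta_rot":[0,0,0],"fingers":1},{"dp":[-0.021,-0.08,0],"delta_rot":[0,0,0],"fingers":1},{"dp":[-0.021,-0.08,0],"delta_rot":[0,0,0],"fingers":1},{"dp":[-0.021,-0.08,0],"delta_rot":[0,0,0],"fingers":1},{"dp":[-0.021,-0.08,0],"delta_rot":[0,0,0],"fingers":1}]'; python3 -m crank '[{"dp":[-0.021,-0.08,0],"delta_rot":[0,0,0],"fingers":1},{"dp":[-0.021,-0.08,0],"delta_rot":[0,0,0],"fingers":1},{"dp":[-0.021,-0.08,0],"delta_rot":[0,0,0],"fingers":1},{"dp":[-0.021,-0.08,0],"delta_rot":[0,0,0],"fingers":1},{"dp":[-0.021,-0.08,0],"delta_rot":[0,0,0],"fingers":1},{"dp":[-0.021,-0.08,0],"delta_rot":[0,0,0],"fingers":1},{"dp":[-0.021,-0.08,0],"delta_rot":[0,0,0],"fingers":1},{"dp":[-0.021,-0.08,0],"delta_rot":[0,0,0],"fingers":1},{"dp":[-0.021,-0.08,0],"delta_rot":[0,0,0],"fingers":1},{"dp":[-0.021,-0.08,0],"delta_rot":[0,0,0],"fingers":1},{"dp":[0,0,0],"delta_rot":[0,0,0],"fingers":1}]'
python3 - <<'E'
from h import *
s=manip.sense(); print(s['q'].round(3), R.from_quat(s['tool_rot']).as_matrix().round(3))
p,d,c=snap('wrist','w1'); print(c)
E
```

```text
t: 1.1
tcp_pos: [0.3927, 0.2398, 0.3038]
tool_rot: [-0.0, 1.0, -0.0, -0.0]
force: [1.5, -0.4, -0.6]
finger_gap: 1.001
gripper_force: 0.0
t: 2.02
tcp_pos: [0.5006, -0.166, 0.3041]
tool_rot: [0.003, 1.0, -0.003, 0.003]
force: [0.8, 0.4, 1.6]
finger_gap: 1.006
gripper_force: 0.0
[-0.531  0.394  1.68  -0.003  1.06  -2.094] [[-1.     0.006  0.005]
 [ 0.006  1.    -0.006]
 [-0.005 -0.006 -1.   ]]
{'fx': 398.2787549340374, 'fy': 398.2787549340374, 'cx': 320.65071143887803, 'cy': 240.84196316257362, 'origin': array([ 0.41755414, -0.16498858,  0.37344718]), 'attitude': array([-0.11789328, -0.11374566,  0.69570923,  0.69939386])}
```

Run:
```python
from h import *
s=manip.sense(); print(s['t'],s['q'].round(3), s['tcp_pos'],manip.camera_model('wrist')['origin'])
p,d,c=snap('wrist','w2'); print(c['origin'])
s=manip.sense(); print(s['t'],s['q'].round(3), s['tcp_pos'])
```

```text
2.0667 [-5.280e-01  3.930e-01  1.684e+00 -1.000e-03  1.063e+00 -2.093e+00] [ 0.49891744 -0.16242751  0.30364174] [ 0.41611241 -0.16178049  0.37325078]
[ 0.41611241 -0.16178049  0.37325078]
2.1167 [-0.525  0.392  1.687  0.     1.064 -2.092] [ 0.49773473 -0.1599347   0.30332199]
```

View pics/w2.png

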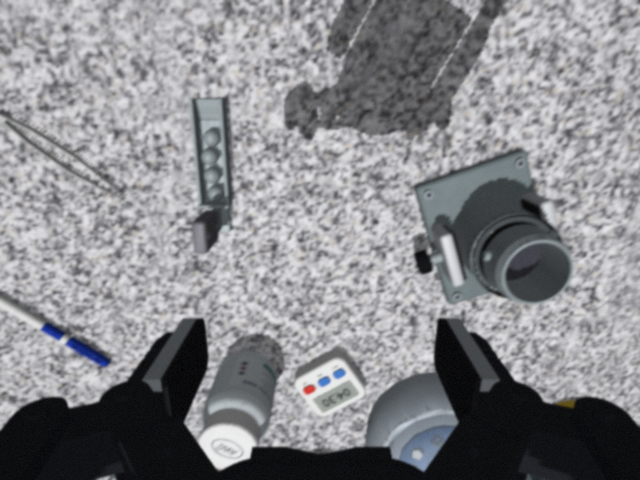

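The wrist view shows the scoop with its lip at (210,99) and grip at about (207,230). The jar mouth is at (535,262), and the bottle, timer and kettle dome lie farther out. Next I measure all of these.

Run:
```python
from h import *
W=cloud('w2')
def box(u0,v0,u1,v1,zl,zh):
    w=W[v0:v1,u0:u1].reshape(-1,3); return w[(w[:,2]>zl)&(w[:,2]<zh)]
print('bench',W[150:200,290:380,2].mean(), W[300:330,100:150,2].mean())
g=box(180,195,240,260,.06,.08); print('griptop',len(g),g.min(0),g.max(0),np.median(g,0))
r=cv2.minAreaRect(g[:,:2].astype(np.float32)*1000); print(r)
c=box(180,85,245,260,.012,.03); r=cv2.minAreaRect(c[:,:2].astype(np.float32)*1000); print('chan',r)
print('lip',ray('w2',210,98,.012))
j=box(450,190,590,320,.102,.116); (x,y),rad=cv2.minEnclosingCircle(j[:,:2].astype(np.float32)*1000); print('jar',len(j),x,y,rad,j.mean(0),cv2.fitEllipse(j[:,:2].astype(np.float32)*1000))
print('jar ray',ray('w2',535,262,.108))
f=box(400,140,590,310,.008,.016); print('plate',cv2.minAreaRect(f[:,:2].astype(np.float32)*1000))
```

```text
bench nan nan
griptop 536 [ 0.50269353 -0.26879681  0.06001896] [ 0.53025708 -0.25535531  0.06918659] [ 0.51554927 -0.26110159  0.06689881]
((516.4854125976562, -261.9920349121094), (27.562856674194336, 13.328567504882812), 1.237242579460144)
chan ((468.038818359375, -261.6104736328125), (28.644350051879883, 118.23824310302734), 89.29003143310547)
lip [ 0.40882444 -0.25649093  0.012     ]
jar 1624 530.9577026367188 -7.834650993347168 27.948822021484375 [ 0.528434   -0.00959215  0.10578779] ((530.6007690429688, -8.127837181091309), (50.01646041870117, 50.784027099609375), 57.75555419921875)
jar ray [ 0.5224602 -0.0091779  0.108    ]
plate ((530.9005126953125, -7.79498291015625), (129.64657592773438, 103.588134765625), 19.3936824798584)
```

```bash
python3 -m crank '[{"dp":[-0.01,-0.06,0.02],"delta_rot":[0,0,0],"fingers":1},{"dp":[-0.014,-0.07,0.04],"delta_rot":[0,0,0],"fingers":1},{"dp":[-0.014,-0.06,0.05],"delta_rot":[0,0,0],"fingers":1},{"dp":[0,-0.014,0.05],"delta_rot":[0,0,0],"fingers":1},{"dp":[0,0,0.04],"delta_rot":[0,0,0],"fingers":1},{"dp":[0,0,0],"delta_rot":[0,0,0],"fingers":1},{"dp":[0,0,0],"delta_rot":[0,0,0],"fingers":1},{"dp":[0,0,0],"delta_rot":[0,0,0],"fingers":1}]'
```

```text
t: 2.78
tcp_pos: [0.5171, -0.2591, 0.2048]
tool_rot: [-0.001, 1.0, -0.0, 0.0]
force: [0.5, 0.5, 1.0]
finger_gap: 1.0
gripper_force: 0.0
```

```bash
python3 -m crank '[{"dp":[0,-0.006,0.03],"delta_rot":[0,0,0],"fingers":1},{"dp":[0,0,0.06],"delta_rot":[0,0,0],"fingers":1},{"dp":[0,0,0.06],"delta_rot":[0,0,0],"fingers":1},{"dp":[0,0,0.036],"delta_rot":[0,0,0],"fingers":1},{"dp":[0,0,0.014],"delta_rot":[0,0,0],"fingers":1},{"dp":[0,0,0],"delta_rot":[0,0,0],"fingers":-1},{"dp":[0,0,0],"delta_rot":[0,0,0],"fingers":-1},{"dp":[0,0,0],"delta_rot":[0,0,0],"fingers":-1},{"dp":[0,0,0],"delta_rot":[0,0,0],"fingers":-1},{"dp":[0,0,0],"delta_rot":[0,0,0],"fingers":-1},{"dp":[0,0,0],"delta_rot":[0,0,0],"fingers":-1},{"dp":[0,0,0],"delta_rot":[0,0,0],"fingers":-1}]' 100; python3 -m crank '[{"dp":[0,0,0],"delta_rot":[0,0,0],"fingers":-1},{"dp":[0,0,0],"delta_rot":[0,0,0],"fingers":-1},{"dp":[0,0,0],"delta_rot":[0,0,0],"fingers":-1},{"dp":[0,0,0],"delta_rot":[0,0,0],"fingers":-1},{"dp":[0,0,0],"delta_rot":[0,0,0],"fingers":-1}]' 100
```

```text
t: 3.78
tcp_pos: [0.5172, -0.2636, 0.105]
tool_rot: [0.0, 1.0, -0.001, 0.001]
force: [0.2, 0.6, 5.6]
finger_gap: 0.129
gripper_force: 97.8
t: 4.2
tcp_pos: [0.5171, -0.2636, 0.105]
tool_rot: [0.0, 1.0, -0.001, 0.001]
force: [-0.2, 1.0, 5.5]
finger_gap: 0.127
gripper_force: 97.8
```

```bash
python3 -m crank '[{"dp":[0,0,-0.02],"delta_rot":[0,0,0],"fingers":-1},{"dp":[0,0,-0.04],"delta_rot":[0,0,0],"fingers":-1},{"dp":[0,0,-0.06],"delta_rot":[0,0,0],"fingers":-1},{"dp":[0,0,-0.06],"delta_rot":[0,0,0],"fingers":-1},{"dp":[0,0,-0.06],"delta_rot":[0,0,0],"fingers":-1},{"dp":[0,0,-0.05],"delta_rot":[0,0,0],"fingers":-1},{"dp":[0,0,-0.03],"delta_rot":[0,0,0],"fingers":-1},{"dp":[0,0,-0.01],"delta_rot":[0,0,0],"fingers":-1}]'; python3 -m crank '[{"dp":[-0.008,0.015,0],"delta_rot":[0,0,0],"fingers":-1},{"dp":[-0.015,0.03,0],"delta_rot":[0,0,0],"fingers":-1},{"dp":[-0.02,0.045,0],"delta_rot":[0,0,0],"fingers":-1},{"dp":[-0.022,0.06,0],"delta_rot":[0,0,0],"fingers":-1},{"dp":[-0.022,0.06,0],"delta_rot":[0,0,0],"fingers":-1},{"dp":[-0.022,0.06,0],"delta_rot":[0,0,0],"fingers":-1},{"dp":[-0.022,0.06,0],"delta_rot":[0,0,0],"fingers":-1},{"dp":[-0.022,0.06,0],"delta_rot":[0,0,0],"fingers":-1},{"dp":[-0.02,0.05,0],"delta_rot":[0,0,0],"fingers":-1},{"dp":[-0.018,0.04,0],"delta_rot":[0,0,0],"fingers":-1},{"dp":[-0.015,0.025,0],"delta_rot":[0,0,0],"fingers":-1},{"dp":[0,0.006,0],"delta_rot":[0,0,0],"fingers":-1}]';  python3 -m crank '[{"dp":[0,0,0],"delta_rot":[0,0,0],"fingers":-1},{"dp":[0,0,0],"delta_rot":[0,0,0],"fingers":-1},{"dp":[0,0,0],"delta_rot":[0,0,0],"fingers":-1}]'
python3 - <<'E'
from h import *
snap('wrist','w3')
p,d,c=snap('scene','s3')
cv2.imwrite('pics/s3c.png',cv2.resize(cv2.imread('pics/s3.png')[120:370,200:470],None,fx=2.2,fy=2.2))
E
```

```text
t: 4.87
tcp_pos: [0.5175, -0.2639, 0.2722]
tool_rot: [0.0, 1.0, -0.002, 0.002]
force: [0.7, -0.2, -2.3]
finger_gap: 0.129
gripper_force: 97.4
t: 5.87
tcp_pos: [0.6203, -0.0052, 0.2672]
tool_rot: [-0.001, 1.0, 0.001, -0.001]
force: [0.7, 0.0, -2.1]
finger_gap: 0.127
gripper_force: 97.4
t: 6.12
tcp_pos: [0.6192, -0.0091, 0.2685]
tool_rot: [0.001, 1.0, -0.0, -0.001]
force: [0.5, -0.5, -3.2]
finger_gap: 0.124
gripper_force: 97.4
```

View pics/w3.png

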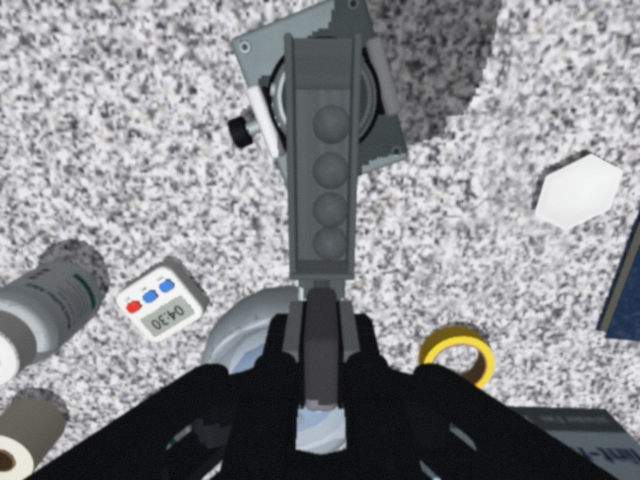

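The wrist view shows the scoop held straight, with all four balls in the channel at (331,122) to (330,243) and the lip edge at about (323,37) over the jar plate.

Run:
```python
from h import *
print(ray('w3',323,36,.1755), ray('w3',287,36,.185),ray('w3',360,37,.185), cloud('w3')[45:90:10,325])
print(manip.sense()['q'].round(2))
```

```text
[ 0.51163283 -0.00789404  0.1755    ] [ 0.51307248 -0.02041858  0.185     ] [0.51342194 0.00487324 0.185     ] [[ 0.51407776 -0.00710951  0.17140137]
 [ 0.51730093 -0.00708085  0.16931711]
 [ 0.52083889 -0.00707202  0.1691239 ]
 [ 0.52435957 -0.00705152  0.16784733]
 [ 0.52799355 -0.00703173  0.16665679]]
[-0.19  0.56  1.48 -0.    1.1  -1.76]
```

```bash
python3 -m crank '[{"dp":[0.0012,0,0.0097],"delta_rot":[0,-0.00694,0],"fingers":-1},{"dp":[0.0012,0,0.0097],"delta_rot":[0,-0.00694,0],"fingers":-1},{"dp":[0.0012,0,0.0097],"delta_rot":[0,-0.00694,0],"fingers":-1},{"dp":[0.0012,0,0.0097],"delta_rot":[0,-0.00694,0],"fingers":-1},{"dp":[0.0012,0,0.0097],"delta_rot":[0,-0.00694,0],"fingers":-1},{"dp":[0.0012,0,0.0097],"delta_rot":[0,-0.00694,0],"fingers":-1},{"dp":[0,0,0],"delta_rot":[0,0,0],"fingers":-1},{"dp":[0,0,0],"delta_rot":[0,0,0],"fingers":-1}]'
python3 - <<'E'
from h import *
s=manip.sense(); M=R.from_quat(s['tool_rot']).as_matrix(); print(s['tcp_pos'],np.degrees(np.arctan2(-M[2,0],-M[0,0])), s['tcp_pos']+M@[.107,0,.095])
E
```

```text
t: 6.88
tcp_pos: [0.6186, -0.0086, 0.2395]
tool_rot: [0.001, 0.992, 0.0, 0.129]
force: [0.1, 0.2, -1.7]
finger_gap: 0.127
gripper_force: 97.5
[ 0.61864619 -0.00860993  0.23952011] 14.855452541847738 [ 0.53957892 -0.00845619  0.12026265]
```

```bash
python3 -m crank '[{"dp":[0.0041,0,-0.0047],"delta_rot":[0,-0.0035,0],"fingers":-1},{"dp":[0.0041,0,-0.0047],"delta_rot":[0,-0.0035,0],"fingers":-1},{"dp":[0.0041,0,-0.0047],"delta_rot":[0,-0.0035,0],"fingers":-1},{"dp":[0.0041,0,-0.0047],"delta_rot":[0,-0.0035,0],"fingers":-1},{"dp":[0.0041,0,-0.0047],"delta_rot":[0,-0.0035,0],"fingers":-1},{"dp":[0.0041,0,-0.0047],"delta_rot":[0,-0.0035,0],"fingers":-1},{"dp":[0.0041,0,-0.0047],"delta_rot":[0,-0.0035,0],"fingers":-1},{"dp":[0.0041,0,-0.0047],"delta_rot":[0,-0.0035,0],"fingers":-1},{"dp":[0.0041,0,-0.0047],"delta_rot":[0,-0.0035,0],"fingers":-1},{"dp":[0.0041,0,-0.0047],"delta_rot":[0,-0.0035,0],"fingers":-1},{"dp":[0.0041,0,-0.0047],"delta_rot":[0,-0.0035,0],"fingers":-1},{"dp":[0.0041,0,-0.0047],"delta_rot":[0,-0.0035,0],"fingers":-1}]'; python3 -m crank '[{"dp":[0.0041,0,-0.0047],"delta_rot":[0,-0.0035,0],"fingers":-1},{"dp":[0.0041,0,-0.0047],"delta_rot":[0,-0.0035,0],"fingers":-1},{"dp":[0.0041,0,-0.0047],"delta_rot":[0,-0.0035,0],"fingers":-1},{"dp":[0.0041,0,-0.0047],"delta_rot":[0,-0.0035,0],"fingers":-1},{"dp":[0.0041,0,-0.0047],"delta_rot":[0,-0.0035,0],"fingers":-1},{"dp":[0.0041,0,-0.0047],"delta_rot":[0,-0.0035,0],"fingers":-1},{"dp":[0.0041,0,-0.0047],"delta_rot":[0,-0.0035,0],"fingers":-1},{"dp":[0.0041,0,-0.0047],"delta_rot":[0,-0.0035,0],"fingers":-1},{"dp":[0.0041,0,-0.0047],"delta_rot":[0,-0.0035,0],"fingers":-1},{"dp":[0.0041,0,-0.0047],"delta_rot":[0,-0.0035,0],"fingers":-1},{"dp":[0.0041,0,-0.0047],"delta_rot":[0,-0.0035,0],"fingers":-1},{"dp":[0.0041,0,-0.0047],"delta_rot":[0,-0.0035,0],"fingers":-1}]'; python3 -m crank '[{"dp":[0,0,0],"delta_rot":[0,0,0],"fingers":-1},{"dp":[0,0,0],"delta_rot":[0,0,0],"fingers":-1},{"dp":[0,0,0],"delta_rot":[0,0,0],"fingers":-1},{"dp":[0,0,0],"delta_rot":[0,0,0],"fingers":-1},{"dp":[0,0,0],"delta_rot":[0,0,0],"fingers":-1},{"dp":[0,0,0],"delta_rot":[0,0,0],"fingers":-1}]';python3 - <<'E'
from h import *
s=manip.sense(); M=R.from_quat(s['tool_rot']).as_matrix(); print(s['tcp_pos'],np.degrees(np.arctan2(-M[2,0],-M[0,0])), s['tcp_pos']+M@[.107,0,.095])
snap('wrist','w4')
E
```

```text
t: 7.88
tcp_pos: [0.5869, -0.0083, 0.2576]
tool_rot: [0.0, 0.965, -0.0, 0.261]
force: [-0.3, 0.6, -1.6]
finger_gap: 0.129
gripper_force: 97.6
t: 8.88
tcp_pos: [0.5695, 0.0032, 0.3019]
tool_rot: [0.005, 0.934, -0.008, 0.357]
force: [-0.9, 0.3, -1.1]
finger_gap: 0.131
gripper_force: 97.7
t: 9.38
tcp_pos: [0.5693, 0.0028, 0.3006]
tool_rot: [0.006, 0.934, -0.007, 0.356]
force: [0.9, -0.5, -2.0]
finger_gap: 0.127
gripper_force: 97.7
[0.56925537 0.00284997 0.30057932] 41.714001130004284 [0.55258033 0.00181274 0.15847068]
```

View pics/w4.png

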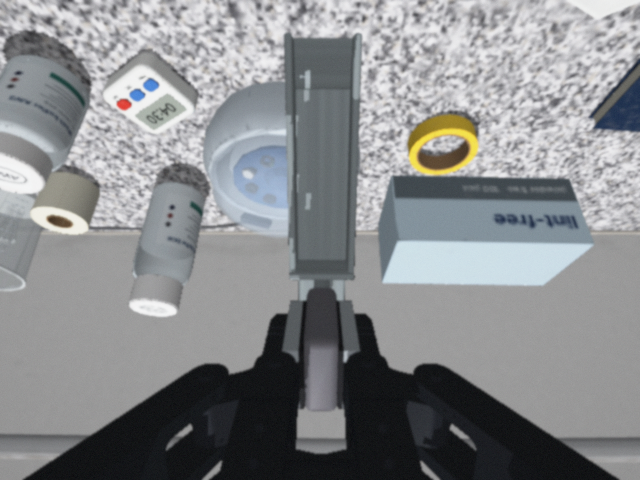

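The scoop is empty. The pose drifted late in the move, which looks like a joint limit, so I check where the balls went.

Run:
```python
from h import *
print(manip.sense()['q'].round(3))
p,d,c=snap('top','t5'); q,_,_=snap('scene','s5')
f=lambda im,u,v,w,h,k:cv2.resize(im[v:v+h,u:u+w,::-1],None,fx=k,fy=k,interpolation=cv2.INTER_CUBIC)
cv2.imwrite('pics/c5.png',np.hstack([f(p,270,200,130,180,3),f(q,250,220,130,180,3)]))
```

```text
[-0.251  0.36   1.991  1.106  0.166 -2.854]
```

View pics/c5.png

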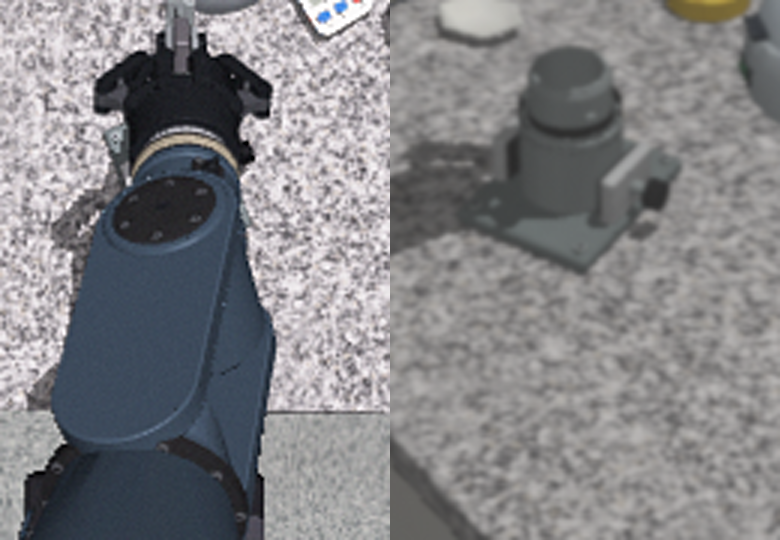

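No balls show on the bench or the plate. Joint 6 is at its limit because the wrist went near its singularity, so I level the scoop gently with the reverse tilt.

```bash
python3 -m crank '[{"dp":[0,0,0],"delta_rot":[0,0.006,0],"fingers":-1},{"dp":[0,0,0],"delta_rot":[0,0.009,0],"fingers":-1},{"dp":[0,0,0],"delta_rot":[0,0.01,0],"fingers":-1},{"dp":[0,0,0],"delta_rot":[0,0.01,0],"fingers":-1},{"dp":[0,0,0],"delta_rot":[0,0.01,0],"fingers":-1},{"dp":[0,0,0],"delta_rot":[0,0.01,0],"fingers":-1}]'
python3 - <<'E'
from h import *
s=manip.sense(); print(s['q'].round(3),s['qd'].round(2)); print(R.from_quat(s['tool_rot']).as_matrix().round(3))
E
```

```text
t: 10.03
tcp_pos: [0.57, 0.0056, 0.3012]
tool_rot: [0.004, 0.975, -0.001, 0.222]
force: [-0.4, 0.3, -2.3]
finger_gap: 0.126
gripper_force: 97.7
[-0.223  0.362  1.831  0.186  0.518 -1.928] [ 0.07  0.07 -0.44 -0.83  1.05  0.83]
[[-0.902  0.008  0.433]
 [ 0.007  1.    -0.004]
 [-0.433 -0.001 -0.902]]
```

```bash
python3 -m crank '[{"dp":[0,0,0],"delta_rot":[0,0.0125,0],"fingers":-1},{"dp":[0,0,0],"delta_rot":[0,0.0125,0],"fingers":-1},{"dp":[0,-0.03,0],"delta_rot":[0,0.0125,0],"fingers":-1},{"dp":[0.01,-0.06,0],"delta_rot":[0,0.0125,0],"fingers":-1},{"dp":[0.02,-0.07,0],"delta_rot":[0,0.0125,0],"fingers":-1},{"dp":[0.02,-0.075,0],"delta_rot":[0,0,0],"fingers":-1},{"dp":[0.02,-0.075,0],"delta_rot":[0,0,0],"fingers":-1},{"dp":[0.02,-0.075,0],"delta_rot":[0,0,0],"fingers":-1},{"dp":[0.01,-0.07,0],"delta_rot":[0,0,0],"fingers":-1},{"dp":[0.01,-0.05,0],"delta_rot":[0,0,0],"fingers":-1},{"dp":[0,-0.03,0],"delta_rot":[0,0,0],"fingers":-1},{"dp":[0,0,0],"delta_rot":[0,0,0],"fingers":-1}]';  python3 -m crank '[{"dp":[0,0,0],"delta_rot":[0,0,0],"fingers":-1},{"dp":[0,0,0],"delta_rot":[0,0,0],"fingers":-1}]'
python3 - <<'E'
from h import *
s=manip.sense(); print(s['q'].round(3)); M=R.from_quat(s['tool_rot']).as_matrix(); print(M.round(4))
D=np.diag([-1,1,-1]); print('fix rot',(R.from_matrix(M.T@D).as_rotvec()/2/np.pi).round(5),'dp',(M.T@(np.array([.517,-.2636,.107])-s['tcp_pos'])/.5).round(4))
p,d,c=snap('top','t6')
print((p[240:275,310:348].astype(int).max(2)).max())
cv2.imwrite('pics/c6.png',cv2.resize(p[235:280,305:350,::-1],None,fx=10,fy=10,interpolation=cv2.INTER_CUBIC))
print(cloud('t6')[248:266:2,322:340:2,2].round(3))
E
```

```text
t: 11.03
tcp_pos: [0.5139, -0.2648, 0.2964]
tool_rot: [0.006, 1.0, -0.001, 0.03]
force: [-0.1, -0.3, -1.0]
finger_gap: 0.126
gripper_force: 97.8
t: 11.2
tcp_pos: [0.5137, -0.26, 0.2962]
tool_rot: [0.003, 1.0, 0.001, 0.029]
force: [0.5, 1.3, -2.0]
finger_gap: 0.125
gripper_force: 97.8
[-0.677  0.456  1.596  0.043  1.046 -2.262]
[[-0.9983  0.0065  0.0578]
 [ 0.0066  1.      0.0012]
 [-0.0578  0.0016 -0.9983]]
fix rot [ 0.00022  0.0092  -0.00104] dp [ 0.0152 -0.0078  0.378 ]
255
[[0.071 0.108 0.084 0.069 0.074 0.072 0.089 0.107 0.102]
 [0.107 0.064 0.068 0.069 0.069 0.071 0.073 0.075 0.111]
 [0.071 0.067 0.067 0.072 0.064 0.069 0.063 0.065 0.091]
 [0.065 0.073 0.066 0.068 0.07  0.066 0.065 0.067 0.07 ]
 [0.069 0.07  0.071 0.074 0.067 0.067 0.073 0.071 0.064]
 [0.066 0.071 0.07  0.064 0.066 0.068 0.067 0.066 0.068]
 [0.11  0.067 0.066 0.069 0.068 0.072 0.066 0.067 0.108]
 [0.099 0.109 0.063 0.067 0.065 0.067 0.069 0.105 0.107]
 [0.09  0.103 0.105 0.107 0.111 0.105 0.109 0.103 0.074]]
```

View pics/c6.png

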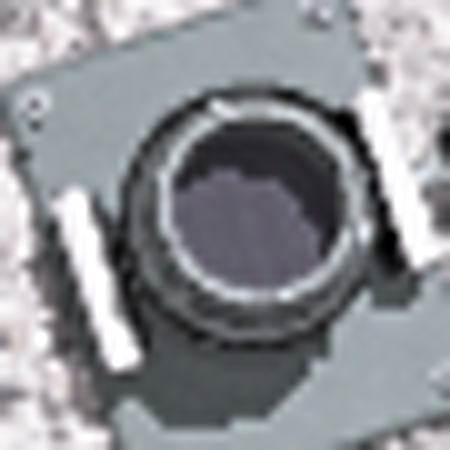

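Run:
```python
from h import *
print(cloud('top0')[248:266:3,322:340:3,2].round(3))
a=np.load('pics/top0.npz'); b=np.load('pics/t6.npz')
df=np.abs(a['p'].astype(int)-b['p'].astype(int)).max(2)
da=np.abs(a['d']-b['d']); 
print('jar diff',df[248:266,322:340].max(), df[248:266,322:340].mean())
# changed spots on bench
m=((df>60)).astype(np.uint8); m[300:,:]=m[300:,:]
n,l,st,ce=cv2.connectedComponentsWithStats(m)
for s,c in zip(st[1:],ce[1:]):
    if s[4]>5: print(s,c.round())
```

```text
[[0.069 0.096 0.068 0.074 0.087 0.112]
 [0.107 0.067 0.07  0.064 0.07  0.079]
 [0.07  0.067 0.07  0.067 0.068 0.066]
 [0.068 0.065 0.071 0.069 0.069 0.067]
 [0.104 0.071 0.071 0.067 0.07  0.067]
 [0.085 0.109 0.069 0.065 0.07  0.104]]
jar diff 30 14.929012345679013
[  214   208   318   272 38476] [404. 372.]
[531 249   4  22  35] [532. 259.]
[523 256   3   5   9] [524. 258.]
[521 263   3   5   7] [522. 265.]
[419 290   5   7  18] [421. 293.]
[414 295   7  10  29] [416. 300.]
[327 353   2   4   6] [328. 354.]
[  2 369  20  15 184] [ 13. 376.]
[  21  371   63  109 2758] [ 43. 424.]
[  0 380  20  67 978] [  8. 410.]
[377 395   2   4   6] [378. 396.]
[320 429  15   2  15] [327. 429.]
[351 448  29  32 416] [365. 466.]
[  0 458  12  15 104] [  5. 464.]
[290 458  30  22 406] [304. 471.]
[326 461   9   2  12] [330. 462.]
[339 464  16  16  42] [347. 470.]
[  7 469   2   5   6] [  8. 471.]
```

Run:
```python
from h import *
for a,b in (('top0','t6'),('scene0','s5')):
    A,B=cloud(a)[...,2],cloud(b)[...,2]
    m=((B-A>.006)&(B<.03)&(B>.003)).astype(np.uint8)
    n,l,st,ce=cv2.connectedComponentsWithStats(m)
    print(b,[(s[:5].tolist()) for s in st[1:] if s[4]>8])
```

```text
t6 []
s5 []
```

No new balls show on the bench, so all four went into the jar. I put the scoop back where it stood.

```bash
python3 -m crank '[{"dp":[0.005,-0.004,0.01],"delta_rot":[0,0.0046,-0.0005],"fingers":-1},{"dp":[0.005,-0.004,0.03],"delta_rot":[0,0.0046,-0.0005],"fingers":-1},{"dp":[0,0,0.06],"delta_rot":[0,0,0],"fingers":-1},{"dp":[0,0,0.07],"delta_rot":[0,0,0],"fingers":-1},{"dp":[0,0,0.07],"delta_rot":[0,0,0],"fingers":-1},{"dp":[0,0,0.06],"delta_rot":[0,0,0],"fingers":-1},{"dp":[0,0,0.04],"delta_rot":[0,0,0],"fingers":-1},{"dp":[0,0,0.02],"delta_rot":[0,0,0],"fingers":-1},{"dp":[0,0,0],"delta_rot":[0,0,0],"fingers":-1},{"dp":[0,0,0],"delta_rot":[0,0,0],"fingers":-1}]'
python3 - <<'E'
from h import *
s=manip.sense(); M=R.from_quat(s['tool_rot']).as_matrix()
D=np.diag([-1,1,-1]); print('fix rot',(R.from_matrix(M.T@D).as_rotvec()/2/np.pi).round(5),'dp',(M.T@(np.array([.517,-.2636,.105])-s['tcp_pos'])/.5).round(4))
E
```

```text
t: 12.08
tcp_pos: [0.51, -0.2649, 0.1163]
tool_rot: [-0.0, 1.0, -0.0, 0.0]
force: [0.4, 0.1, -1.1]
finger_gap: 0.123
gripper_force: 97.7
fix rot [-2.e-05  5.e-05  5.e-05] dp [-0.0141  0.0025  0.0226]
```

```bash
python3 -m crank '[{"dp":[0,0,0.01],"delta_rot":[0,0,0],"fingers":-1},{"dp":[0,0,0.008],"delta_rot":[0,0,0],"fingers":-1},{"dp":[0,0,0.004],"delta_rot":[0,0,0],"fingers":-1},{"dp":[0,0,0.001],"delta_rot":[0,0,0],"fingers":-1},{"dp":[0,0,0],"delta_rot":[0,0,0],"fingers":-1},{"dp":[0,0,0],"delta_rot":[0,0,0],"fingers":-1}]'; python3 -m crank '[{"dp":[0,0,0],"delta_rot":[0,0,0],"fingers":-0.4},{"dp":[0,0,0],"delta_rot":[0,0,0],"fingers":0.2},{"dp":[0,0,0],"delta_rot":[0,0,0],"fingers":0.6},{"dp":[0,0,0],"delta_rot":[0,0,0],"fingers":1},{"dp":[0,0,0],"delta_rot":[0,0,0],"fingers":1},{"dp":[0,0,0],"delta_rot":[0,0,0],"fingers":1},{"dp":[0,0,-0.01],"delta_rot":[0,0,0],"fingers":1},{"dp":[0,0,-0.04],"delta_rot":[0,0,0],"fingers":1},{"dp":[0,0,-0.08],"delta_rot":[0,0,0],"fingers":1},{"dp":[0,0,-0.08],"delta_rot":[0,0,0],"fingers":1},{"dp":[0,0,-0.08],"delta_rot":[0,0,0],"fingers":1},{"dp":[0,0,-0.08],"delta_rot":[0,0,0],"fingers":1}]'
```

```text
t: 12.58
tcp_pos: [0.5096, -0.2655, 0.1051]
tool_rot: [0.001, 1.0, -0.0, 0.001]
force: [-0.9, -0.4, -1.7]
finger_gap: 0.127
gripper_force: 97.7
t: 13.58
tcp_pos: [0.509, -0.265, 0.2918]
tool_rot: [0.0, 1.0, 0.0, 0.0]
force: [1.0, -0.5, -0.4]
finger_gap: 1.003
gripper_force: 0.0
```

```bash
python3 -m crank '[{"dp":[0,0.04,0],"delta_rot":[0,0,0],"fingers":1},{"dp":[0.004,0.07,0],"delta_rot":[0,0,0],"fingers":1},{"dp":[0.008,0.075,0],"delta_rot":[0,0,0],"fingers":1},{"dp":[0.008,0.075,0],"delta_rot":[0,0,0],"fingers":1},{"dp":[0.008,0.075,0],"delta_rot":[0,0,0],"fingers":1},{"dp":[0.008,0.075,0],"delta_rot":[0,0,0],"fingers":1},{"dp":[0.008,0.075,0],"delta_rot":[0,0,0],"fingers":1},{"dp":[0.008,0.075,0],"delta_rot":[0,0,0],"fingers":1},{"dp":[0.008,0.075,0],"delta_rot":[0,0,0],"fingers":1},{"dp":[0.008,0.075,0],"delta_rot":[0,0,0],"fingers":1},{"dp":[0.008,0.075,0],"delta_rot":[0,0,0],"fingers":1},{"dp":[0.008,0.075,0],"delta_rot":[0,0,0],"fingers":1}]'; python3 -m crank '[{"dp":[0.008,0.075,0],"delta_rot":[0,0,0],"fingers":1},{"dp":[0.008,0.065,0],"delta_rot":[0,0,0],"fingers":1},{"dp":[0,0.05,0],"delta_rot":[0,0,0],"fingers":1},{"dp":[0,0.02,0],"delta_rot":[0,0,0],"fingers":1},{"dp":[0,0,0],"delta_rot":[0,0,0],"fingers":1},{"dp":[0,0,0],"delta_rot":[0,0,0],"fingers":1}]'
python3 - <<'E'
from h import *
s=manip.sense(); print(s['q'].round(3))
snap('wrist','w7'); W=cloud('w7'); w=W.reshape(-1,3)
near=np.hypot(w[:,0]-.459,w[:,1]-.265)<.045
g=w[near&(w[:,2]>.062)&(w[:,2]<.08)]; print('lid top',len(g),g.mean(0),np.median(g[:,2]),cv2.minEnclosingCircle(g[:,:2].astype(np.float32)*1000))
s0=np.load('pics/top0.npz')
snap('top','t7'); W=cloud('t7'); w=W[245:310,400:440].reshape(-1,3); g=w[w[:,2]>.055]; print('scoop grip',g.mean(0),g.max(0))
E
```

```text
t: 14.58
tcp_pos: [0.4671, 0.1665, 0.2901]
tool_rot: [0.001, 1.0, -0.0, 0.001]
force: [-0.2, 0.2, -0.4]
finger_gap: 0.999
gripper_force: 0.0
t: 15.08
tcp_pos: [0.4596, 0.2695, 0.2896]
tool_rot: [-0.0, 1.0, -0.001, 0.0]
force: [-0.0, 0.1, -0.7]
finger_gap: 1.0
gripper_force: 0.0
[ 3.210e-01  4.230e-01  1.679e+00 -1.000e-03  1.040e+00 -1.250e+00]
lid top 3893 [0.45655933 0.26549515 0.06972524] 0.06991723742775219 ((458.2872009277344, 265.44903564453125), 27.547096252441406)
scoop grip [ 0.51009501 -0.26383832  0.06642687] [ 0.52416483 -0.25858791  0.07360735]
```

View pics/w7.png

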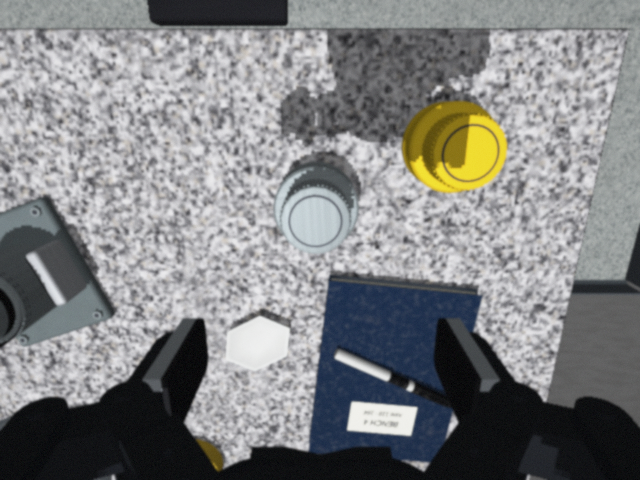

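The wrist view shows the grey lid's top at (319,220), the yellow look-alike well clear at (470,153), and the jar plate at left. The lid is at (0.4583, 0.2655), so I descend and grip it.

```bash
python3 -m crank '[{"dp":[0.002,-0.007,0.03],"delta_rot":[0,0,0],"fingers":1},{"dp":[0,0,0.07],"delta_rot":[0,0,0],"fingers":1},{"dp":[0,0,0.08],"delta_rot":[0,0,0],"fingers":1},{"dp":[0,0,0.07],"delta_rot":[0,0,0],"fingers":1},{"dp":[0,0,0.06],"delta_rot":[0,0,0],"fingers":1},{"dp":[0,0,0.03],"delta_rot":[0,0,0],"fingers":1},{"dp":[0,0,0.012],"delta_rot":[0,0,0],"fingers":1},{"dp":[0,0,0],"delta_rot":[0,0,0],"fingers":1},{"dp":[0,0,0],"delta_rot":[0,0,0],"fingers":1}]'
```

```text
t: 15.93
tcp_pos: [0.4597, 0.2655, 0.1141]
tool_rot: [0.001, 1.0, -0.0, 0.001]
force: [-0.1, 0.0, -0.2]
finger_gap: 1.002
gripper_force: 0.0
```

```bash
python3 -m crank '[{"dp":[0.003,0,0],"delta_rot":[0,0,0],"fingers":0.5},{"dp":[0,0,0],"delta_rot":[0,0,0],"fingers":0.2},{"dp":[0,0,0],"delta_rot":[0,0,0],"fingers":0},{"dp":[0,0,0],"delta_rot":[0,0,0],"fingers":-0.3},{"dp":[0,0,0],"delta_rot":[0,0,0],"fingers":-1},{"dp":[0,0,0],"delta_rot":[0,0,0],"fingers":-1},{"dp":[0,0,0],"delta_rot":[0,0,0],"fingers":-1},{"dp":[0,0,0],"delta_rot":[0,0,0],"fingers":-1}]' 90; python3 -m crank '[{"dp":[0,0,-0.01],"delta_rot":[0,0,0],"fingers":-1},{"dp":[0,0,-0.03],"delta_rot":[0,0,0],"fingers":-1},{"dp":[0,0,-0.06],"delta_rot":[0,0,0],"fingers":-1},{"dp":[0,0,-0.07],"delta_rot":[0,0,0],"fingers":-1},{"dp":[0,0,-0.07],"delta_rot":[0,0,0],"fingers":-1},{"dp":[0,0,-0.07],"delta_rot":[0,0,0],"fingers":-1},{"dp":[0,0,-0.05],"delta_rot":[0,0,0],"fingers":-1},{"dp":[0,0,-0.02],"delta_rot":[0,0,0],"fingers":-1}]'
python3 - <<'E'
from h import *
s=manip.sense(); print(s['tcp_pos'],s['q'].round(2)); M=R.from_quat(s['tool_rot']).as_matrix(); print(M.round(4))
p,d,c=snap('wrist','w8'); W=cloud('w8'); w=W.reshape(-1,3)
rel=(w-s['tcp_pos'])@M
near=(np.hypot(rel[:,0],rel[:,1])<.06)&(rel[:,2]>.0)&(rel[:,2]<.14)
h=np.histogram(rel[near][:,2],bins=np.arange(0,.141,.005)); print(h[0])
sk=rel[near&(rel[:,2]>.082)&(rel[:,2]<.10)]; print(len(sk),sk.min(0),sk.max(0))
E
```

```text
t: 16.6
tcp_pos: [0.4581, 0.2664, 0.1156]
tool_rot: [0.0, 1.0, 0.0, 0.002]
force: [-0.6, -1.8, 8.4]
finger_gap: 0.602
gripper_force: 92.8
t: 17.27
tcp_pos: [0.4584, 0.2669, 0.308]
tool_rot: [0.0, 1.0, 0.001, 0.004]
force: [0.7, 0.1, -1.6]
finger_gap: 0.597
gripper_force: 94.3
[0.4584018  0.2668832  0.30803708] [ 0.32  0.39  1.67 -0.    1.07 -1.25]
[[-1.0e+00  5.0e-04  8.3e-03]
 [ 5.0e-04  1.0e+00  2.4e-03]
 [-8.3e-03  2.4e-03 -1.0e+00]]
[ 3927  3166  7298  5841  2394   986  1450   944  4301 13958  1414  1220
   997   652   546  2302  3102   448   398   373   250   419   262     2
     0     0     0     0]
1620 [ 0.00323894 -0.03515213  0.08200817] [0.03601713 0.03575324 0.09994533]
```

```bash
python3 -m crank '[{"dp":[-0.006,-0.03,0],"delta_rot":[0,0,0],"fingers":-1},{"dp":[-0.015,-0.06,0],"delta_rot":[0,0,0],"fingers":-1},{"dp":[-0.017,-0.065,0],"delta_rot":[0,0,0],"fingers":-1},{"dp":[-0.017,-0.065,0],"delta_rot":[0,0,0],"fingers":-1},{"dp":[-0.017,-0.065,0],"delta_rot":[0,0,0],"fingers":-1},{"dp":[-0.017,-0.065,0],"delta_rot":[0,0,0],"fingers":-1},{"dp":[-0.017,-0.065,0],"delta_rot":[0,0,0],"fingers":-1},{"dp":[-0.017,-0.06,0],"delta_rot":[0,0,0],"fingers":-1},{"dp":[-0.016,-0.045,0],"delta_rot":[0,0,0],"fingers":-1},{"dp":[-0.006,-0.03,0.02],"delta_rot":[0,0,0],"fingers":-1},{"dp":[0,0,0.03],"delta_rot":[0,0,0],"fingers":-1},{"dp":[0,0,0.03],"delta_rot":[0,0,0],"fingers":-1}]'; python3 -m crank '[{"dp":[0,0,0],"delta_rot":[0,0,0],"fingers":-1},{"dp":[0,0,0],"delta_rot":[0,0,0],"fingers":-1},{"dp":[0,0,0],"delta_rot":[0,0,0],"fingers":-1}]'
python3 - <<'E'
from h import *
s=manip.sense(); print(s['tcp_pos'],s['q'].round(2)); M=R.from_quat(s['tool_rot']).as_matrix(); print(M.round(4))
snap('wrist','w9'); snap('scene','s9')
p=np.load('pics/w9.npz')['p']; q=np.load('pics/s9.npz')['p']
f=lambda im,u,v,w,h,k:cv2.resize(im[v:v+h,u:u+w,::-1],None,fx=k,fy=k,interpolation=cv2.INTER_CUBIC)
cv2.imwrite('pics/c9.png',np.hstack([f(p,200,0,240,240,1.66),f(q,250,180,120,120,3.33)[:398]]))
W=cloud('w9'); w=W.reshape(-1,3)
pl=w[(w[:,2]>.006)&(w[:,2]<.018)&(np.hypot(w[:,0]-.531,w[:,1]+.008)<.09)]
print('plate',cv2.minAreaRect(pl[:,:2].astype(np.float32)*1000))
E
```

```text
t: 18.32
tcp_pos: [0.5291, -0.01, 0.2616]
tool_rot: [0.002, 1.0, 0.0, -0.001]
force: [-0.0, 0.2, -2.2]
finger_gap: 0.6
gripper_force: 94.6
t: 18.57
tcp_pos: [0.5294, -0.0085, 0.2632]
tool_rot: [0.0, 1.0, 0.0, -0.0]
force: [0.0, -0.6, -1.8]
finger_gap: 0.601
gripper_force: 94.5
[ 0.52938234 -0.00853088  0.26322012] [-0.23  0.46  1.71  0.    0.97 -1.8 ]
[[-1.e+00  6.e-04 -6.e-04]
 [ 6.e-04  1.e+00  2.e-04]
 [ 6.e-04  2.e-04 -1.e+00]]
plate ((530.6716918945312, -7.234825134277344), (128.58164978027344, 104.17566680908203), 19.46961784362793)
```

View pics/c9.png

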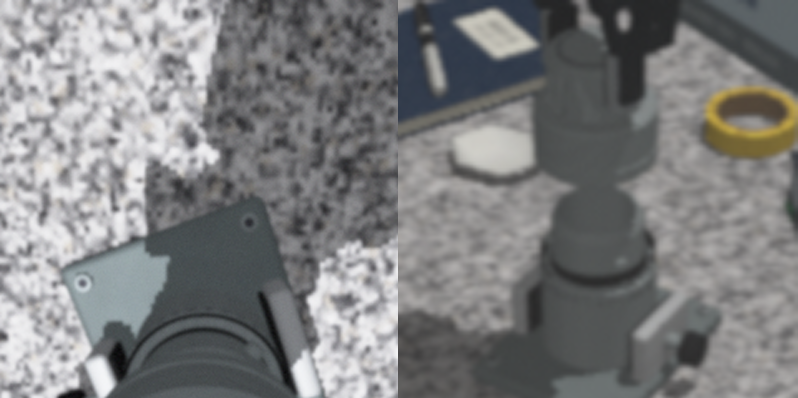

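The crop shows the lid level, directly above the jar neck, with nothing in between. I correct by about 1.6 mm and lower it.

```bash
python3 -m crank '[{"dp":[-0.003,0.0016,0.01],"delta_rot":[0,0,0],"fingers":-1},{"dp":[0,0,0.02],"delta_rot":[0,0,0],"fingers":-1},{"dp":[0,0,0.02],"delta_rot":[0,0,0],"fingers":-1},{"dp":[0,0,0.012],"delta_rot":[0,0,0],"fingers":-1},{"dp":[0,0,0.008],"delta_rot":[0,0,0],"fingers":-1},{"dp":[0,0,0],"delta_rot":[0,0,0],"fingers":-1},{"dp":[0,0,0],"delta_rot":[0,0,0],"fingers":-1}]';python3 -m crank '[{"dp":[0,0,0.006],"delta_rot":[0,0,0],"fingers":-1},{"dp":[0,0,0.006],"delta_rot":[0,0,0],"fingers":-1},{"dp":[0,0,0.006],"delta_rot":[0,0,0],"fingers":-1},{"dp":[0,0,0.006],"delta_rot":[0,0,0],"fingers":-1},{"dp":[0,0,0],"delta_rot":[0,0,0],"fingers":-1},{"dp":[0,0,0],"delta_rot":[0,0,0],"fingers":-1}]'
```

```text
t: 19.25
tcp_pos: [0.531, -0.008, 0.2282]
tool_rot: [0.001, 1.0, 0.0, -0.0]
force: [-0.3, -0.7, -3.1]
finger_gap: 0.599
gripper_force: 94.5
t: 19.75
tcp_pos: [0.531, -0.008, 0.2165]
tool_rot: [0.0, 1.0, -0.0, 0.0]
force: [0.1, 0.7, -2.0]
finger_gap: 0.603
gripper_force: 94.5
```

```bash
python3 -m crank '[{"dp":[0,0,0.006],"delta_rot":[0,0,0],"fingers":-1},{"dp":[0,0,0.006],"delta_rot":[0,0,0],"fingers":-1},{"dp":[0,0,0.004],"delta_rot":[0,0,0],"fingers":-1},{"dp":[0,0,0.002],"delta_rot":[0,0,0],"fingers":-1},{"dp":[0,0,0],"delta_rot":[0,0,0],"fingers":-1},{"dp":[0,0,0],"delta_rot":[0,0,0],"fingers":-1}]';python3 -m crank '[{"dp":[0,0,0.002],"delta_rot":[0,0,0],"fingers":-1},{"dp":[0,0,0.002],"delta_rot":[0,0,0],"fingers":-1},{"dp":[0,0,0],"delta_rot":[0,0,0],"fingers":-1},{"dp":[0,0,0],"delta_rot":[0,0,0],"fingers":-1}]'
```

```text
t: 20.25
tcp_pos: [0.5312, -0.008, 0.2076]
tool_rot: [0.0, 1.0, -0.0, 0.0]
force: [0.0, -0.7, -2.1]
finger_gap: 0.6
gripper_force: 94.5
t: 20.58
tcp_pos: [0.5312, -0.008, 0.2057]
tool_rot: [0.001, 1.0, -0.0, 0.0]
force: [0.7, 0.7, -3.4]
finger_gap: 0.598
gripper_force: 94.5
```

```bash
python3 -m crank '[{"dp":[0,0,0.002],"delta_rot":[0,0,0],"fingers":-1},{"dp":[0,0,0.002],"delta_rot":[0,0,0],"fingers":-1},{"dp":[0,0,0],"delta_rot":[0,0,0],"fingers":-1},{"dp":[0,0,0],"delta_rot":[0,0,0],"fingers":-1}]';python3 -m crank '[{"dp":[0,0,0.002],"delta_rot":[0,0,0],"fingers":-1},{"dp":[0,0,0.002],"delta_rot":[0,0,0],"fingers":-1},{"dp":[0,0,0],"delta_rot":[0,0,0],"fingers":-1},{"dp":[0,0,0],"delta_rot":[0,0,0],"fingers":-1}]'
```

```text
t: 20.92
tcp_pos: [0.5314, -0.008, 0.2052]
tool_rot: [0.0, 1.0, -0.0, 0.001]
force: [-3.1, 1.0, 8.9]
finger_gap: 0.601
gripper_force: 95.5
t: 21.25
tcp_pos: [0.5315, -0.008, 0.2048]
tool_rot: [0.0, 1.0, -0.0, 0.001]
force: [-4.4, 0.5, 19.2]
finger_gap: 0.6
gripper_force: 96.7
```

```bash
python3 -m crank '[{"dp":[0,0,-0.002],"delta_rot":[0,0,0.0046],"fingers":-1},{"dp":[0,0,0],"delta_rot":[0,0,0.0046],"fingers":-1},{"dp":[0,0,0],"delta_rot":[0,0,0.0046],"fingers":-1},{"dp":[0,0,0],"delta_rot":[0,0,0],"fingers":-1}]';python3 -m crank '[{"dp":[0,0,0],"delta_rot":[0,0,0.0046],"fingers":-1},{"dp":[0,0,0],"delta_rot":[0,0,0.0046],"fingers":-1},{"dp":[0,0,0],"delta_rot":[0,0,0.0046],"fingers":-1},{"dp":[0,0,0],"delta_rot":[0,0,0],"fingers":-1}]';python3 -m crank '[{"dp":[0,0,0],"delta_rot":[0,0,0.0046],"fingers":-1},{"dp":[0,0,0],"delta_rot":[0,0,0.0046],"fingers":-1},{"dp":[0,0,0],"delta_rot":[0,0,0.0046],"fingers":-1},{"dp":[0,0,0],"delta_rot":[0,0,0],"fingers":-1}]'; python3 -c "
from h import *
s=manip.sense();print(s['ft_torque'].round(2),s['q'].round(3))"
```

```text
t: 21.58
tcp_pos: [0.5319, -0.0079, 0.205]
tool_rot: [0.044, 0.999, -0.0, 0.002]
force: [-2.4, -0.2, 13.3]
finger_gap: 0.603
gripper_force: 95.7
t: 21.92
tcp_pos: [0.5318, -0.0082, 0.2048]
tool_rot: [0.088, 0.996, -0.0, 0.002]
force: [-2.3, -0.9, 10.7]
finger_gap: 0.598
gripper_force: 95.6
t: 22.25
tcp_pos: [0.5314, -0.0081, 0.2039]
tool_rot: [0.131, 0.991, -0.0, 0.001]
force: [-2.1, -0.3, 4.6]
finger_gap: 0.605
gripper_force: 95.1
[ 0.15  0.34 -0.1 ] [-0.226  0.548  1.761  0.     0.83  -1.534]
```

```bash
python3 -m crank '[{"dp":[0,0,0.001],"delta_rot":[0,0,0.002],"fingers":-1},{"dp":[0,0,0.001],"delta_rot":[0,0,0.002],"fingers":-1},{"dp":[0,0,0],"delta_rot":[0,0,0],"fingers":-1},{"dp":[0,0,0],"delta_rot":[0,0,0],"fingers":-1}]'; python3 -c "
from h import *
s=manip.sense();print(s['ft_torque'].round(2),s['q'].round(3))"
```

```text
t: 22.58
tcp_pos: [0.5317, -0.0079, 0.2027]
tool_rot: [0.143, 0.99, 0.0, 0.001]
force: [-0.6, 0.4, 5.5]
finger_gap: 0.596
gripper_force: 95.0
[ 0.19  0.27 -0.2 ] [-2.250e-01  5.500e-01  1.762e+00  1.000e-03  8.270e-01 -1.510e+00]
```

The lid is sinking at low force, so it looks like it is entering the keyways. I press on down.

```bash
python3 -m crank '[{"dp":[0,0,0.002],"delta_rot":[0,0,0],"fingers":-1},{"dp":[0,0,0.002],"delta_rot":[0,0,0],"fingers":-1},{"dp":[0,0,0],"delta_rot":[0,0,0],"fingers":-1},{"dp":[0,0,0],"delta_rot":[0,0,0],"fingers":-1}]'; python3 -c "
from h import *
s=manip.sense();print(s['ft_torque'].round(2),s['q'].round(3))"
```

```text
t: 22.92
tcp_pos: [0.5321, -0.0079, 0.2017]
tool_rot: [0.144, 0.99, 0.0, 0.002]
force: [-1.8, 1.6, 11.1]
finger_gap: 0.601
gripper_force: 96.0
[ 0.34  0.54 -0.46] [-0.225  0.552  1.762  0.002  0.824 -1.509]
```

```bash
python3 -m crank '[{"dp":[0,0,0],"delta_rot":[0,0,0.003],"fingers":-1},{"dp":[0,0,0],"delta_rot":[0,0,0.003],"fingers":-1},{"dp":[0,0,0],"delta_rot":[0,0,0],"fingers":-1},{"dp":[0,0,0],"delta_rot":[0,0,0],"fingers":-1}]'; python3 -c "
from h import *
s=manip.sense();print(s['ft_torque'].round(2),s['q'].round(3))"; python3 -m crank '[{"dp":[0,0,0],"delta_rot":[0,0,0.003],"fingers":-1},{"dp":[0,0,0],"delta_rot":[0,0,0.003],"fingers":-1},{"dp":[0,0,0],"delta_rot":[0,0,0],"fingers":-1},{"dp":[0,0,0],"delta_rot":[0,0,0],"fingers":-1}]'; python3 -c "
from h import *
s=manip.sense();print(s['ft_torque'].round(2),s['q'].round(3))"
```

```text
t: 23.25
tcp_pos: [0.5316, -0.0076, 0.1998]
tool_rot: [0.162, 0.987, 0.001, 0.001]
force: [0.6, 3.8, 2.1]
finger_gap: 0.6
gripper_force: 94.7
[ 0.65 -0.12 -0.21] [-0.225  0.555  1.764  0.002  0.821 -1.473]
t: 23.58
tcp_pos: [0.5311, -0.0081, 0.1993]
tool_rot: [0.18, 0.984, -0.0, 0.0]
force: [1.6, 1.3, -2.9]
finger_gap: 0.601
gripper_force: 94.5
[ 0.36 -0.21 -0.04] [-0.226  0.556  1.764 -0.     0.821 -1.435]
```

It dropped in freely. Now I push it down onto the seal.

```bash
python3 -m crank '[{"dp":[0,0,0.003],"delta_rot":[0,0,0],"fingers":-1},{"dp":[0,0,0.003],"delta_rot":[0,0,0],"fingers":-1},{"dp":[0,0,0],"delta_rot":[0,0,0],"fingers":-1},{"dp":[0,0,0],"delta_rot":[0,0,0],"fingers":-1}]'; python3 -c "
from h import *
s=manip.sense();print(s['ft_torque'].round(2))"; python3 -m crank '[{"dp":[0,0,0.002],"delta_rot":[0,0,0],"fingers":-1},{"dp":[0,0,0.002],"delta_rot":[0,0,0],"fingers":-1},{"dp":[0,0,0],"delta_rot":[0,0,0],"fingers":-1},{"dp":[0,0,0],"delta_rot":[0,0,0],"fingers":-1}]'; python3 -c "
from h import *
s=manip.sense();print(s['ft_torque'].round(2))"
```

```text
t: 23.92
tcp_pos: [0.5312, -0.0081, 0.1967]
tool_rot: [0.18, 0.984, -0.0, 0.0]
force: [1.8, 1.9, -0.8]
finger_gap: 0.601
gripper_force: 94.6
[ 0.32 -0.16 -0.02]
t: 24.25
tcp_pos: [0.5312, -0.0081, 0.1951]
tool_rot: [0.18, 0.984, -0.0, 0.0]
force: [-0.6, 2.1, 4.1]
finger_gap: 0.601
gripper_force: 94.6
[0.29 0.05 0.02]
```

```bash
python3 -m crank '[{"dp":[0,0,0.002],"delta_rot":[0,0,0],"fingers":-1},{"dp":[0,0,0.002],"delta_rot":[0,0,0],"fingers":-1},{"dp":[0,0,0.002],"delta_rot":[0,0,0],"fingers":-1},{"dp":[0,0,0],"delta_rot":[0,0,0],"fingers":-1},{"dp":[0,0,0],"delta_rot":[0,0,0],"fingers":-1}]';  python3 -m crank '[{"dp":[0,0,0.002],"delta_rot":[0,0,0],"fingers":-1},{"dp":[0,0,0.002],"delta_rot":[0,0,0],"fingers":-1},{"dp":[0,0,0],"delta_rot":[0,0,0],"fingers":-1},{"dp":[0,0,0],"delta_rot":[0,0,0],"fingers":-1}]';  python3 -m crank '[{"dp":[0,0,0.002],"delta_rot":[0,0,0],"fingers":-1},{"dp":[0,0,0.001],"delta_rot":[0,0,0],"fingers":-1},{"dp":[0,0,0],"delta_rot":[0,0,0],"fingers":-1},{"dp":[0,0,0],"delta_rot":[0,0,0],"fingers":-1}]'
```

```text
t: 24.67
tcp_pos: [0.5312, -0.0081, 0.1924]
tool_rot: [0.18, 0.984, -0.0, 0.001]
force: [-2.4, 1.6, 7.5]
finger_gap: 0.599
gripper_force: 94.8
t: 25.0
tcp_pos: [0.5312, -0.0081, 0.1916]
tool_rot: [0.18, 0.984, -0.0, 0.001]
force: [-2.2, 1.1, 16.1]
finger_gap: 0.605
gripper_force: 96.3
t: 25.33
tcp_pos: [0.5312, -0.0081, 0.1914]
tool_rot: [0.18, 0.984, -0.0, 0.001]
force: [-6.2, 2.3, 25.3]
finger_gap: 0.601
gripper_force: 97.0
```

The lid stopped hard at TCP z 0.1914, 13.8 mm below where it first rested on the pins (14 mm expected for fully home), with the force at 25 N. I hold briefly, check, and hand in.

```bash
python3 -m crank '[{"dp":[0,0,0],"delta_rot":[0,0,0],"fingers":-1},{"dp":[0,0,0],"delta_rot":[0,0,0],"fingers":-1},{"dp":[0,0,0],"delta_rot":[0,0,0],"fingers":-1},{"dp":[0,0,0],"delta_rot":[0,0,0],"fingers":-1},{"dp":[0,0,0],"delta_rot":[0,0,0],"fingers":-1},{"dp":[0,0,0],"delta_rot":[0,0,0],"fingers":-1}]'
python3 - <<'E'
from h import *
snap('scene','s10'); W=cloud('s10'); w=W.reshape(-1,3)
g=w[(w[:,2]>.06)&(w[:,2]<.08)&(np.hypot(w[:,0]-.51,w[:,1]+.264)<.03)]; print('scoop',len(g),g.mean(0),g[:,2].max())
print(manip.sense()['force']); print(manip.sign_off())
E
```

```text
t: 25.83
tcp_pos: [0.5312, -0.0081, 0.1915]
tool_rot: [0.18, 0.984, -0.0, 0.001]
force: [-5.8, 1.7, 25.4]
finger_gap: 0.6
gripper_force: 97.0
scoop 115 [ 0.50772087 -0.26704897  0.06607693] 0.07064155077033885
[-5.41834612  1.68943881 25.89218932]
the job is handed in; nothing more can be done
None
```

I handed the job in at about 26 s: the scoop is empty and standing on the bench, and the lid is keyed over the pins and held fully home at about 25 N. I never saw the balls in the jar, only that the scoop was empty and none had landed on the bench.

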